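Make up a power supply kit and a preamplifier kit

ROBOT

A 6-joint arm with a two-finger parallel gripper is mounted at the origin on the work surface. World frame = base frame: x ahead of the robot, y to its left, z up, the work surface at z = 0. Lengths are in m, angles in rad, forces in N, time in s.
With the tool pointing down it reaches from about 0.325 to 0.775 m from the base axis. Payload 9.3 kg.
Tool frame: the origin (TCP) lies between the finger pads; the fingertips stand 14 mm ahead of it and the grasp point (between the pads) lies 5 mm behind it; z points along the fingers, y is the line along which they close (so a half turn about z gives the same grasp; the last joint's range is limited). The gripper opens to 85 mm and grips with 20 to 120 N. Pads are 22 mm wide; open, the fingers measure 114 mm over their backs; the gripper's body (76 mm by 85 mm) begins 54 mm behind the grasp point. The pads swing forward as they close: fully open they stand 13 mm farther back than shut.
Start: joints at [1.067, 0.259, 0.021, 1.334, 0, 1.418], TCP at [0.189, 0.517, 0.245] pointing down, gripper open.
Joint ranges: [-3.04, 3.04], [-0.91, 1.82], [-1.04, 1.36], [-1.92, 1.95], [-1.52, 1.45], [-3.14, 3.14]. Speed limits (rad/s): [2.22, 2.22, 2.79, 3.14, 3.14, 3.14].

INTERFACE

Orientations are given as a unit quaternion [x, y, z, w].
In Python, from bench import state, snapshot, calibration, hand_in, recognise, silhouettes gives the robot as it stands.
- The arm moves only by the tool move_arm, never from a script. Its argument "commands" is one flat list of numbers, 7 for each row, row after row: the opening, from -1 (shut) to 1 (fully open), then the shift along the tool's x, y, z normalised to -1 to 1, where 1 is 100 mm, then the turn, a rotation vector about the tool's x, y, z normalised to -1 to 1, where 1 is 5 degrees. A call has 1 to 5 rows; each row shifts and turns the commanded pose from where the row before left it, along the tool's axes as they then stand; what a row does not reach is not made up. A row lasts 1/8 s, in which the tool goes at most 62.5 mm and 10.7 degrees, less where a joint would pass 70% of its speed; a pose out of reach is approached as far as the arm can. A call with a number of a shift or a turn outside -1 to 1 is refused whole. A call with a gripper value outside its range is refused whole. The fingers move at their own pace and stop on an object; "grip_force" is the grip in N (left out, the last holds). Time passes only in rows, so rows that do not move let the fingers close. It gives the time, the measured TCP pose, the force, the opening and the grip force at its end, in the units of the state.
- state(): the state, without advancing time (a new reading comes with each control period).
- snapshot(name): name is "side" or "top" or "wrist"; returns the picture (480x640x3 uint8, red, green, blue); there is no depth.
- calibration(name): a dict with "vfov" (degrees; the focal length in pixels is half the picture's height over the tangent of half this angle, whatever the lens; pixels are square), "cx", "cy" (the principal point, pixels), "k1" (the pictures are not rectified: a ray, as slopes to the right and down, at radius r is drawn at 1 + k1 r^2 times it, then the intrinsics apply), "camera_from_world" (4x4, takes a point from world to camera coordinates). Camera axes: x right, y down, z forward; pixel columns grow to the right and rows downward; lengths in m; the calibration is good to about 2 mm. A picture is of the moment at which its call begins: read the wrist's pose just before it. calibration takes no time and is no camera call; for the wrist camera it gives the pose at the moment of the call.
- hand_in(): hands the job in; it is judged then, once.
Trained networks look in the newest picture that a camera, given by its name, has taken for a name from the list of things; names that differ only in an ending like _2 or _b are one class to them, and where a whole thing is asked for, a point or a joint stands for the part that bears it (a point fixed in the world has none). Each returns a list of dicts, best first, with "conf" (0 to 1); they miss things now and then, are a little off and sometimes report something else, mostly with a low value. They report only what shows in the picture. A call takes as long as a camera call. They do not tell look-alikes from the thing itself.
- recognise(camera, target): "centre" ([x, y, z] in m, in the coordinates of the camera as it stood for that picture, good to about 4 mm: the middle of the surface that is visible of it).
- silhouettes(camera, target): "region" (480x640 bool, what is visible of it).
The state is a dict: "t": time; "qpos": joint angles; "joint_vel": joint speeds; "joint_torque": joint torques, N m; "position": TCP position; "ee_rot": TCP orientation; "contact_force": force on the tool from outside, world axes, zero at the start; "wrist_torque": the same for the moment, N m; "width": finger opening in m; "gripper_force": force on a finger pad.
Only numpy, scipy, OpenCV 4.12 (cv2) and the standard library are available. Lean on these libraries where they do the work, as an engineer would, in place of code of your own. Each camera call takes 0.05 s, during which the arm holds its last target. There are 200 camera calls.

TASK

Make up the two kits from the loose stock between the trays: the long tray (power supply) gets the big tube socket, the glass fuse in its holder and the can capacitor; the short tray (preamplifier) gets the small tube socket and the copper ground lug. Give every part a compartment of its own beside the tray's board, standing upright or lying flat on the compartment floor just as it was in the stock. Leave the potentiometer, the choke and the white resistor where they are.

Things in the scene. Friction and masses are not known exactly. Their poses are not given: they have to be found in the camera images.
- long_tray: Fixed dark grey steel tray, 228 x 123 mm, left or right of the stock. Origin: centre of underside; x along the long side. On its -y side three open compartments 72 x 72 mm inside, centres x = -75, 0, +75, y = -22.5 mm; on its +y side a lane with a fixed brown phenolic board (terminals 11.5 mm high). Floor 2 mm thick; rims and partitions 3 mm thick, tops at 12 mm.
- short_tray: Fixed dark grey steel tray, 153 x 123 mm, left or right of the stock. Origin: centre of underside; x along the long side. On its -y side two open compartments 72 x 72 mm inside, centres x = -37.5, +37.5, y = -22.5 mm; on its +y side a lane with a fixed brown phenolic board (terminals 11.5 mm high). Floor 2 mm thick; rims and partitions 3 mm thick, tops at 12 mm.
- big_socket: Big round tube socket of cream bakelite with eight pin holes on top, upright on the table, 30 mm tall: foot of 44 mm diameter up to 10 mm height, above it a straight body of 37 mm diameter, the part to grip. Origin: centre of the underside, z up. About 45 g.
- small_socket: Small round tube socket of cream bakelite with nine pin holes on top, upright, 26 mm diameter (22 mm above 22 mm height), 25 mm tall. Origin: centre of the underside, z up. About 20 g.
- fuse_holder: Glass fuse in two steel clips on a brown phenolic block, lying flat. Block 56 (x) x 20 (y) x 14 mm tall, to be gripped across its 20 mm; the narrow clips and the fuse on top reach 25 mm. Origin: centre of the block's underside; x along the fuse, z up. About 35 g.
- ground_lug: Copper ground lug lying flat: a tongue 44 (x) x 16 (y) x 3 mm with a hole in its +x half, and on its -x half a square barrel 22 (x) x 16 (y) mm, 21 mm tall, with a 10 mm wide screw on top reaching 24 mm. Origin: centre of the tongue's underside; the barrel's centre, the place to grip across the 16 mm, is 11 mm from it along -x. z up. About 45 g.
- capacitor: Can capacitor, upright: plain aluminium can of 30 mm diameter on a thin brown foot disc of 38 mm diameter and 4 mm height, 54 mm tall in all. Origin: centre of the underside, z up. About 60 g.
- potentiometer: Bystander, stays in place: potentiometer standing on its back, round steel case of 25 mm diameter and 13 mm height with a side tab, thin shaft pointing up to 41 mm. Origin: centre of the underside.
- choke: Bystander, stays in place: small iron-core choke, 40 x 34 mm, 34 mm tall. Origin: centre of the underside.
- resistor: Bystander, stays in place: white ceramic block resistor, 46 (x) x 13 x 12 mm tall, with short steel ends (58 mm over all). Origin: centre of the underside.
Not all that is in view belongs to the job. Leave any green look-alike of the capacitor alone.

How it is judged:
By the outcome, as a careful person would: the job done as asked, in the order asked, and still so for the second after the job is handed in, with the robot touching nothing.
It also fails if it takes over 112 s, if anything falls off the work surface, if the arm or the gripper's body presses on something with over 40 N, if the wrist force passes 120 N, or if a joint passes its speed limit or range.

## Working session

There is one attempt and no reset: what is moved stays moved. The work goes in short steps, Python scripts to look and compute and a tool call to move; the robot and the scene stay as the last step left them, time stands still between calls to the robot, and variables do not carry over. Pictures are saved under pics/ and viewed, at most 14 in all, crops included, and the job is handed in when it is done.

Besides the shell and the picture viewer there is one more tool, called after "Call:" by a JSON object that holds its "fn" and its "kwargs", one argument or row to a line. move_arm: Moves the arm, as the interface text tells. Scaled input: -1 to 1 covers 100 mm each way for a shift and 5 degrees each way for a turn. Its arguments: {"type":"object","properties":{"commands":{"type":"array"},"grip_force":{"type":"number"}},"required":["commands"]}

```bash
ls; mkdir -p pics
python3 - <<'E'
from bench import *
import cv2
s=state();print({k:s[k] for k in('t','position','ee_rot','width')})
for n in('top','side'):
    cv2.imwrite(f'pics/{n}0.png',snapshot(n)[:,:,::-1]);c=calibration(n);print(n,c)
E
```

```text
pics
{'t': 0.0, 'position': array([0.18886422, 0.51627611, 0.2446577 ]), 'ee_rot': array([ 1.74490633e-01,  9.84658611e-01, -6.22106710e-04, -2.28983337e-04]), 'width': 0.08557247492112842}
top {'vfov': 50.55043048061379, 'cx': 311.9743101998863, 'cy': 233.95221795710222, 'k1': -0.09565628888888664, 'camera_from_world': array([[ 0.01204555, -0.99976227, -0.01817412,  0.01439613],
       [-0.98688588, -0.00896058, -0.16117061,  0.50600723],
       [ 0.16096944,  0.01987717, -0.98675921,  0.93736108],
       [ 0.        ,  0.        ,  0.        ,  1.        ]])}
side {'vfov': 48.88490306008617, 'cx': 324.507464844939, 'cy': 236.19990377028296, 'k1': -0.07849100141065714, 'camera_from_world': array([[-0.85902073, -0.51192544, -0.00396563,  0.43783024],
       [-0.40281614,  0.68067333, -0.61190112,  0.22052687],
       [ 0.31594705, -0.52403833, -0.79092433,  0.6808398 ],
       [ 0.        ,  0.        ,  0.        ,  1.        ]])}
```

View pics/top0.png

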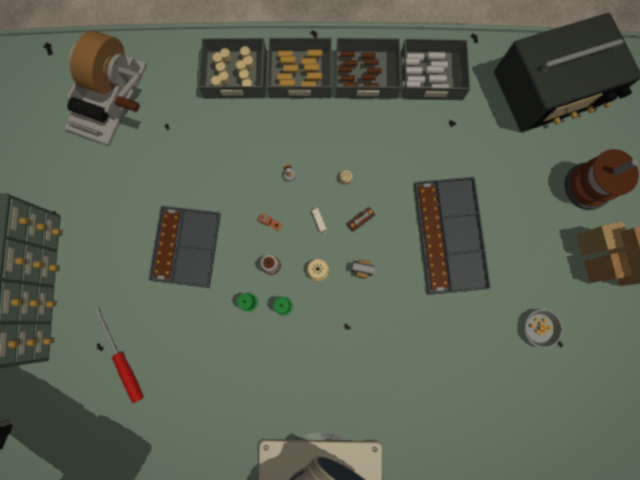

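View pics/side0.png

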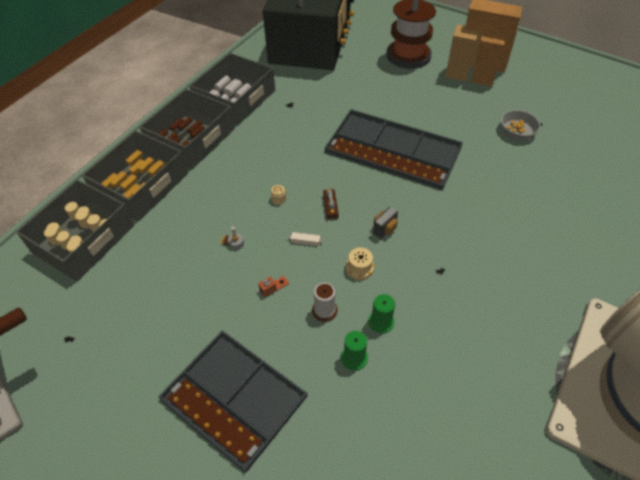

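```bash
cat > h.py <<'E'
import numpy as np,cv2
from bench import *
def K(c):
    f=240/np.tan(np.radians(c['vfov'])/2)
    return np.array([[f,0,c['cx']],[0,f,c['cy']],[0,0,1.]]),np.array([c['k1'],0,0,0,0.])
def px2w(c,uv,z):
    k,d=K(c);n=cv2.undistortPoints(np.float64(uv).reshape(-1,1,2),k,d)[:,0]
    M=c['camera_from_world'];R=M[:3,:3];o=-R.T@M[:3,3]
    r=np.c_[n,np.ones(len(n))]@R
    return o+r*((z-o[2])/r[:,2])[:,None]
def w2px(c,P):
    k,d=K(c);M=c['camera_from_world']
    return cv2.projectPoints(np.float64(P).reshape(-1,1,3),cv2.Rodrigues(M[:3,:3])[0],M[:3,3],k,d)[0][:,0]
def c2w(c,p):
    M=c['camera_from_world'];return M[:3,:3].T@(np.array(p)-M[:3,3])
E
python3 - <<'E'
from h import *
np.set_printoptions(precision=4,suppress=True)
for cam in('top','side'):
    c=calibration(cam)
    for t in 'long_tray short_tray big_socket small_socket fuse_holder ground_lug capacitor potentiometer choke resistor'.split():
        for r in recognise(cam,t)[:3]: print(cam,t,round(r['conf'],2),c2w(c,r['centre']),w2px(c,c2w(c,r['centre']))[0].round())
E
```

```text
top long_tray 0.94 [ 0.5105 -0.2548  0.0061] [450. 236.]
top long_tray 0.56 [ 0.4425 -0.0788  0.0389] [363. 267.]
top short_tray 0.97 [0.4799 0.2741 0.0039] [186. 249.]
top big_socket 0.9 [0.4414 0.0059 0.0311] [319. 268.]
top big_socket 0.57 [0.534  0.1024 0.0111] [271. 222.]
top small_socket 0.56 [ 0.6284 -0.0472  0.027 ] [346. 175.]
top fuse_holder 0.66 [ 0.542  -0.0765  0.0146] [361. 219.]
top ground_lug 0.67 [0.5331 0.1055 0.0108] [269. 223.]
top capacitor 0.86 [0.4454 0.0994 0.0536] [269. 264.]
top capacitor 0.83 [0.3652 0.0665 0.0551] [286. 307.]
top capacitor 0.61 [0.3786 0.1393 0.0552] [247. 299.]
top potentiometer 0.64 [0.6365 0.0676 0.0114] [289. 173.]
top choke 0.81 [ 0.4444 -0.0752  0.0379] [361. 266.]
top resistor 0.69 [0.5377 0.0044 0.0152] [320. 220.]
side long_tray 0.78 [ 0.5099 -0.2552  0.0031] [395. 149.]
side short_tray 0.74 [0.4785 0.2777 0.0037] [236. 400.]
side big_socket 0.85 [0.4396 0.0176 0.028 ] [359. 262.]
side small_socket 0.65 [ 0.6212 -0.0373  0.0181] [279. 197.]
side fuse_holder 0.54 [ 0.5352 -0.0659  0.0173] [332. 206.]
side ground_lug 0.42 [0.4444 0.1031 0.0429] [327. 298.]
side capacitor 0.94 [0.3696 0.0855 0.0409] [380. 313.]
side capacitor 0.73 [0.4483 0.1082 0.0381] [322. 301.]
side capacitor 0.61 [0.3714 0.1555 0.0414] [354. 353.]
side potentiometer 0.76 [0.6376 0.0662 0.0091] [234. 238.]
side choke 0.63 [ 0.4407 -0.0672  0.0251] [384. 225.]
side resistor 0.53 [0.5432 0.0073 0.0081] [304. 237.]
```

The top view shows the long tray at (452,236) with its board on the left. The short tray is at (186,247), also with its board on the left. Between them are the pot (289,173), small socket (346,177), lug (270,222), resistor (319,220), fuse (361,219), real capacitor (269,264), big socket (318,269), choke (363,268) and two green decoys (247,301) and (283,306). The side view agrees. I'll move the wrist over the stock for a closer look.

Call:
{"fn": "move_arm", "kwargs": {
  "commands": [1,-0.4,-0.36,-0.1,0,0,-1,1,-0.38,-0.39,-0.1,0,0,-1,1,-0.35,-0.42,-0.1,0,0,-1,1,-0.31,-0.45,-0.1,0,0,-1,1,-0.28,-0.47,-0.1,0,0,-0.02]
}}

```text
t: 1.72
position: [0.3231, 0.2778, 0.2958]
ee_rot: [-0.001, 1.0, 0.0, 0.0]
contact_force: [0.4, 1.0, -1.1]
width: 0.0852
gripper_force: 0.0
```

Call:
{"fn": "move_arm", "kwargs": {
  "commands": [1,-0.28,-0.47,0,0,0,0,1,-0.28,-0.47,0,0,0,0,1,-0.28,-0.47,0,0,0,0,1,-0.28,-0.47,0,0,0,0,1,-0.28,-0.47,0,0,0,0]
}}

```text
t: 2.35
position: [0.4633, 0.0425, 0.2955]
ee_rot: [0.0, 1.0, 0.0, 0.0]
contact_force: [0.8, 0.7, -0.3]
width: 0.0854
gripper_force: 0.0
```

Run:
```python
from h import *
np.set_printoptions(precision=4,suppress=True)
s=state();print({k:s[k] for k in('t','position','ee_rot','qpos')})
c=calibration('wrist');im=snapshot('wrist');cv2.imwrite('pics/w0.png',im[:,:,::-1]);print(c)
top=calibration('top')
for t in 'big_socket small_socket fuse_holder ground_lug capacitor'.split():
    for r in recognise('wrist',t)[:3]: print(t,round(r['conf'],2),c2w(c,r['centre']),w2px(c,c2w(c,r['centre']))[0].round())
```

```text
{'t': 2.35, 'position': array([0.4633, 0.0425, 0.2955]), 'ee_rot': array([0.0001, 1.    , 0.    , 0.0003]), 'qpos': array([-0.0892,  0.1014, -0.0504,  1.4183,  0.0001, -0.089 ])}
{'vfov': 59.64927782752183, 'cx': 322.2079982235452, 'cy': 244.00821375970781, 'k1': -0.0853048286215476, 'camera_from_world': array([[ 0.    ,  1.    ,  0.0016, -0.0433],
       [ 0.9546, -0.0005,  0.2978, -0.4966],
       [ 0.2978,  0.0015, -0.9546,  0.2894],
       [ 0.    ,  0.    ,  0.    ,  1.    ]])}
small_socket 0.82 [ 0.6213 -0.0444  0.0214] [242. 338.]
fuse_holder 0.92 [ 0.5417 -0.0743  0.0101] [211. 266.]
capacitor 0.74 [0.4446 0.0956 0.0522] [381. 180.]
capacitor 0.63 [0.3736 0.0705 0.0541] [355.  97.]
capacitor 0.63 [0.3806 0.1381 0.0581] [435. 106.]
```

View pics/w0.png

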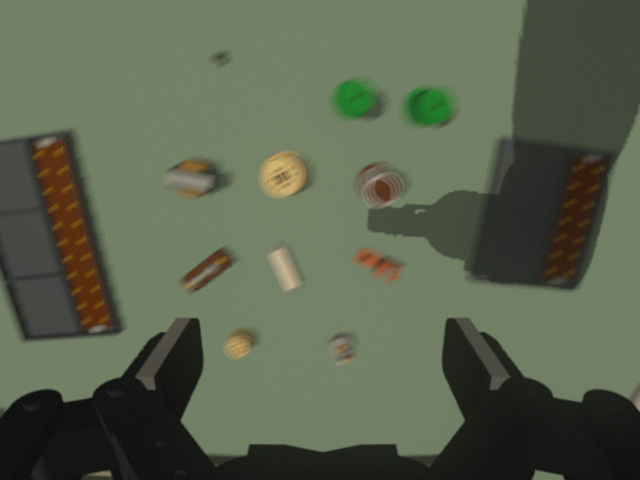

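The wrist view (image down = +x, right = +y) shows all the stock but is blurred by motion. I'll retake it with the arm settled and fit simple solid models to the silhouettes from two cameras.

```bash
cat > fit.py <<'E'
from h import *
from scipy.optimize import minimize
def cyl(r,z0,z1):
    a=np.linspace(0,2*np.pi,24,endpoint=False)
    return np.vstack([np.c_[r*np.cos(a),r*np.sin(a),0*a+z] for z in(z0,z1)])
def box(x0,x1,y0,y1,z0,z1): return np.array([[x,y,z] for x in(x0,x1) for y in(y0,y1) for z in(z0,z1)])
mm=1e-3
MODEL={'big_socket':[cyl(22,0,10),cyl(18.5,10,30)],'small_socket':[cyl(13,0,22),cyl(11,22,25)],
'fuse_holder':[box(-28,28,-10,10,0,14),box(-22,22,-4,4,14,25)],'ground_lug':[box(-22,22,-8,8,0,3),box(-22,0,-8,8,0,21),cyl(5,21,24)+[-11,0,0]],
'capacitor':[cyl(19,0,4),cyl(15,4,54)],
'long_tray':[box(-114,114,-61.5,61.5,0,12)],'short_tray':[box(-76.5,76.5,-61.5,61.5,0,12)]}
def render(c,name,p,z=0):
    m=np.zeros((480*4,640*4),np.uint8);ca,sa=np.cos(p[2]),np.sin(p[2])
    for P in MODEL[name]:
        Q=P*mm; W=np.c_[Q[:,0]*ca-Q[:,1]*sa+p[0],Q[:,0]*sa+Q[:,1]*ca+p[1],Q[:,2]+z]
        h=cv2.convexHull(((w2px(c,W)+.5)*4*16).astype(np.int32)); cv2.fillConvexPoly(m,h,255,shift=4)
    return cv2.resize(m,(640,480),interpolation=cv2.INTER_AREA)/255.
def fit(c,name,mask,p0,z=0):
    f=lambda p:np.abs(render(c,name,p,z)-mask).sum()/mask.sum()
    best=None
    for dy in ([0] if MODEL[name][0].shape[0]>8 else [0,.3,-.3]):
        q=np.array(p0,float)+[0,0,dy]
        S=np.vstack([q,q+[.006,0,0],q+[0,.006,0],q+[0,0,.15]])
        r=minimize(f,q,method='Nelder-Mead',options=dict(initial_simplex=S,xatol=1e-4,fatol=1e-4,maxiter=120))
        if best is None or r.fun<best.fun: best=r
    return best.x,best.fun
E
cat > m.py <<'E'
from fit import *
np.set_printoptions(precision=4,suppress=True)
G={'big_socket':(.441,.01,0),'small_socket':(.624,-.043,0),'fuse_holder':(.54,-.073,.9),'ground_lug':(.532,.104,-2),'capacitor':(.445,.1,0),'long_tray':(.51,-.255,1.6),'short_tray':(.48,.275,1.5)}
for cam in('wrist','top','side'):
    c=calibration(cam);im=snapshot(cam);cv2.imwrite(f'pics/{cam}1.png',im[:,:,::-1])
    for n,g in G.items():
        if cam=='wrist' and 'tray' in n: continue
        for r in silhouettes(cam,n)[:3]:
            m=r['region'].astype(np.uint8)
            M=cv2.moments(m,True);uv=(M['m10']/M['m00'],M['m01']/M['m00'])
            w=px2w(c,uv,.015)[0]
            if np.hypot(w[0]-g[0],w[1]-g[1])>.035: continue
            p,e=fit(c,n,m,g);print(cam,n,round(r['conf'],2),int(m.sum()),p,'deg',round(np.degrees(p[2]),1),'err',round(e,3));break
s=state();print(s['position'],s['t'])
E
python3 m.py; python3 -c "
import cv2;a=cv2.imread('pics/wrist1.png');cv2.imwrite('pics/w1c.png',cv2.resize(a[60:380,150:470],None,fx=1.8,fy=1.8,interpolation=2))"
```

```text
wrist big_socket 0.8 1576 [0.4424 0.0101 0.1154] deg 6.6 err 0.033
wrist small_socket 0.98 552 [ 0.6292 -0.0449 -0.0799] deg -4.6 err 0.124
wrist fuse_holder 0.59 1033 [ 0.5445 -0.0761  2.2419] deg 128.5 err 0.077
wrist ground_lug 0.77 702 [ 0.5356  0.1048 -1.9955] deg -114.3 err 0.147
wrist capacitor 0.9 1334 [ 0.4504  0.1014 -0.053 ] deg -3.0 err 0.065
top big_socket 0.74 243 [0.4418 0.0074 0.047 ] deg 2.7 err 0.67
top small_socket 0.61 151 [ 0.6275 -0.0444  0.0481] deg 2.8 err 0.114
top fuse_holder 0.52 278 [ 0.5439 -0.0759  2.241 ] deg 128.4 err 0.137
top long_tray 0.73 7076 [ 0.5133 -0.2586  3.2391] deg 185.6 err 0.017
side big_socket 0.63 748 [0.4415 0.0103 0.0875] deg 5.0 err 0.047
side small_socket 0.78 293 [ 0.629  -0.0452 -0.0172] deg -1.0 err 0.08
side fuse_holder 0.59 391 [ 0.5439 -0.0756 -0.9029] deg -51.7 err 0.12
side ground_lug 0.84 356 [ 0.536   0.1059 -1.9475] deg -111.6 err 0.135
side long_tray 0.65 6147 [ 0.5148 -0.2581  3.2446] deg 185.9 err 0.028
side short_tray 0.63 10743 [0.4848 0.2754 1.194 ] deg 68.4 err 0.338
[0.4626 0.0443 0.2953] 3.75
```

View pics/w1c.png

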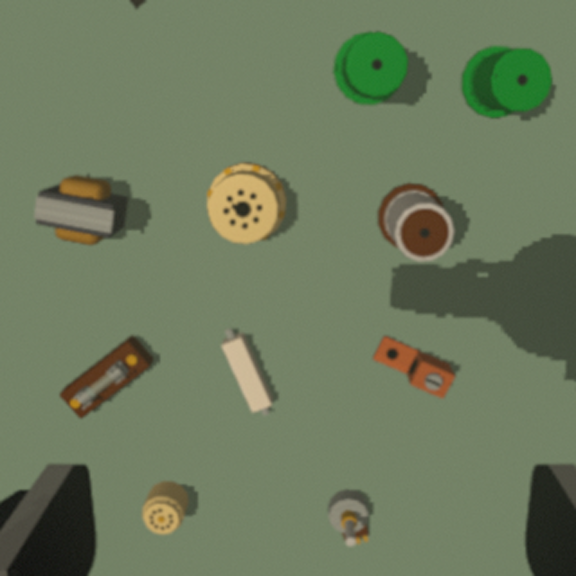

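The crop shows the parts clearly. The lug's barrel is at (433,378) and its hole at (392,354). The fuse runs diagonally at (107,377), and the capacitor's brown top is at (425,232). I'll refine the lug by colour and refit the short tray with its correct starting yaw (about -8°).

Run:
```python
from fit import *
np.set_printoptions(precision=4,suppress=True)
c=calibration('wrist')
im=cv2.imread('pics/wrist1.png').astype(int);b,g,r=im[...,0],im[...,1],im[...,2]
m=((r-g>25)).astype(np.uint8);n,l,s,ce=cv2.connectedComponentsWithStats(m)
u=w2px(c,[.533,.104,.01])[0];i=min((i for i in range(1,n) if s[i,4]>150),key=lambda i:np.hypot(*(ce[i]-u)))
mk=cv2.morphologyEx((l==i).astype(np.uint8),cv2.MORPH_CLOSE,np.ones((5,5)));print(s[i],cv2.minAreaRect(cv2.findNonZero(mk)))
p,e=fit(c,'ground_lug',mk,(.5356,.1048,-2.05));print('lug',p,np.degrees(p[2]),e)
for cam in('top','side'):
    c=calibration(cam);snapshot(cam)
    for rr in silhouettes(cam,'short_tray')[:2]:
        p,e=fit(c,'short_tray',rr['region'].astype(np.uint8),(.48,.275,-.14));print(cam,p,np.degrees(p[2]),e)
    for rr in silhouettes(cam,'capacitor')[:4]:
        M=cv2.moments(rr['region'].astype(np.uint8),True);w=px2w(c,(M['m10']/M['m00'],M['m01']/M['m00']),.03)[0]
        if np.hypot(w[0]-.45,w[1]-.1)<.03: print(cam,'cap',fit(c,'capacitor',rr['region'].astype(np.uint8),(.45,.1,0)))
L=np.array([.514,-.2583]);a=np.radians(5.7)
R=lambda a:np.array([[np.cos(a),-np.sin(a)],[np.sin(a),np.cos(a)]])
for x in(-75,0,75):print('L',x,L+R(a)@[x*mm,-.0225])
```

```text
[357 247  46  34 632] ((379.5000305175781, 263.5000305175781), (45.16857147216797, 18.335756301879883), 26.56505012512207)
lug [ 0.5376  0.1047 -2.0245] -115.99736631276105 0.19797220522681583
top [ 0.4895  0.3963 -1.9968] -114.40918888012799 13.417758749069248
side [ 0.4852  0.2763 -0.111 ] -6.3621108004083755 0.017044264670023093
side cap (array([ 0.4492,  0.1024, -0.0143]), np.float64(0.04274462499113035))
L -75 [ 0.4416 -0.2881]
L 0 [ 0.5162 -0.2807]
L 75 [ 0.5909 -0.2732]
```

Both trays and all parts are located. First is the big socket at (0.442, 0.010).

Call:
{"fn": "move_arm", "kwargs": {
  "commands": [0.36,0.21,-0.34,0.3,0,0,0,0.36,0,0,0.6,0,0,0,0.36,0,0,0.6,0,0,0,0.36,0,0,0.6,0,0,0,0.36,0,0,0,0,0,0],
  "grip_force": 30
}}

```text
t: 4.68
position: [0.439, 0.0107, 0.0827]
ee_rot: [0.0, 1.0, 0.001, -0.004]
contact_force: [0.2, -0.3, 1.0]
width: 0.0584
gripper_force: 0.0
```

Call:
{"fn": "move_arm", "kwargs": {
  "commands": [0.36,0,0,0,0,0,0]
}}

```text
t: 4.8
position: [0.4428, 0.0101, 0.0871]
ee_rot: [-0.0, 1.0, -0.0, 0.001]
contact_force: [-0.1, -0.1, 0.7]
width: 0.058
gripper_force: 0.0
```

Run:
```python
from h import *
c=calibration('wrist');cv2.imwrite('pics/w2.png',snapshot('wrist')[:,:,::-1]);print(state()['position'],state()['width'])
```

```text
[0.44320203 0.01004347 0.08756472] 0.0578966413095118
```

View pics/w2.png

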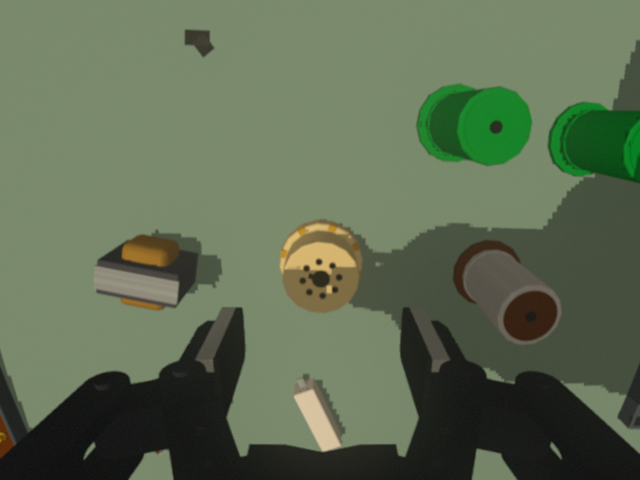

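The socket, at (320,280), is centred between the fingers (205 to 440 px). I'll descend and grip.

Call:
{"fn": "move_arm", "kwargs": {
  "commands": [0.36,0,0,0.35,0,0,0,0.36,0,0,0.2,0,0,0,0.36,0,0,0.06,0,0,0,-0.3,0,0,0,0,0,0,-0.3,0,0,0,0,0,0]
}}

```text
t: 5.48
position: [0.4426, 0.0101, 0.0258]
ee_rot: [-0.0, 1.0, -0.0, 0.001]
contact_force: [-0.9, 0.5, 4.3]
width: 0.0352
gripper_force: 29.7
```

Call:
{"fn": "move_arm", "kwargs": {
  "commands": [-0.5,0,0,0,0,0,0,-0.5,0,0,0,0,0,0]
}}

```text
t: 5.72
position: [0.4426, 0.0101, 0.0258]
ee_rot: [-0.0, 1.0, -0.0, 0.001]
contact_force: [-0.8, 1.1, 7.4]
width: 0.0351
gripper_force: 29.8
```

Call:
{"fn": "move_arm", "kwargs": {
  "commands": [-0.5,0,0,-0.45,0,0,0,-0.5,0,-0.2,-0.4,0,0,0,-0.5,0,-0.5,0,0,0,0,-0.5,0,-0.55,0,0,0,0,-0.5,0,-0.55,0,0,0,0]
}}

```text
t: 6.35
position: [0.4419, -0.1715, 0.1106]
ee_rot: [-0.0, 1.0, -0.001, 0.001]
contact_force: [1.5, -0.2, -0.3]
width: 0.0348
gripper_force: 30.3
```

Call:
{"fn": "move_arm", "kwargs": {
  "commands": [-0.5,0,-0.55,0,0,0,0,-0.5,0,-0.45,0,0,0,0,-0.5,0,-0.18,0,0,0,0,-0.5,0,0,0,0,0,0,-0.5,0,0,0,0,0,0]
}}

```text
t: 6.98
position: [0.4416, -0.2865, 0.1095]
ee_rot: [-0.0, 1.0, 0.0, -0.0]
contact_force: [-0.5, 0.0, -0.6]
width: 0.0349
gripper_force: 30.4
```

Run:
```python
from h import *
c=calibration('wrist');cv2.imwrite('pics/w3.png',snapshot('wrist')[:,:,::-1]);s=state();print(s['position'],s['width'],s['contact_force'])
L=np.array([.514,-.2583]);a=np.radians(5.7)
R=np.array([[np.cos(a),-np.sin(a)],[np.sin(a),np.cos(a)]])
P=[np.r_[L+R@[x*mm,y*mm],.012] for mm in[1e-3] for x in(-111,-39,-36,36) for y in(-58.5,13.5)]
print(w2px(c,P).round())
```

```text
[ 0.44165356 -0.28639827  0.10952782] 0.03515469430464641 [-0.72881139  0.58461756  0.75551595]
[[247. 196.]
 [378. 183.]
 [265. 315.]
 [385. 304.]
 [266. 319.]
 [385. 308.]
 [281. 416.]
 [390. 407.]]
```

View pics/w3.png

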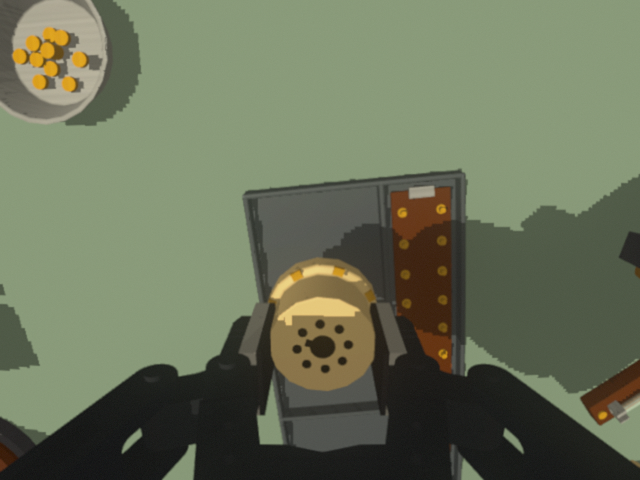

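The tray corners at (250,197) and (380,187) match the model within about 1 mm, and the socket sits over its compartment. I'll lower and release.

Call:
{"fn": "move_arm", "kwargs": {
  "commands": [-0.5,0,-0.02,0.4,0,0,0,-0.5,0,0,0.3,0,0,0,-0.5,0,0,0.1,0,0,0,-0.5,0,0,0.01,0,0,0,-0.5,0,0,0,0,0,0]
}}

```text
t: 7.65
position: [0.4422, -0.2898, 0.0292]
ee_rot: [-0.0, 1.0, -0.0, 0.0]
contact_force: [-0.1, -0.7, -0.1]
width: 0.0352
gripper_force: 30.9
```

Call:
{"fn": "move_arm", "kwargs": {
  "commands": [0.3,0,0,0,0,0,0,0.3,0,0,0,0,0,0,0.3,0,0,0,0,0,0]
}}

```text
t: 8.02
position: [0.4417, -0.2899, 0.0285]
ee_rot: [0.0, 1.0, -0.0, 0.0]
contact_force: [-0.1, 0.4, 0.5]
width: 0.0558
gripper_force: 0.0
```

Call:
{"fn": "move_arm", "kwargs": {
  "commands": [0.3,0,0,-0.4,0,0,0,0.3,-0.06,0.14,-0.5,0,0,0,0.3,-0.26,0.5,-0.1,0,0,0,0.3,-0.26,0.5,0,0,0,0,0.3,-0.26,0.5,0,0,0,0]
}}

```text
t: 8.65
position: [0.5263, -0.1244, 0.1288]
ee_rot: [0.0, 1.0, -0.0, 0.0]
contact_force: [0.3, -0.7, -0.8]
width: 0.0555
gripper_force: 0.0
```

Call:
{"fn": "move_arm", "kwargs": {
  "commands": [0.1,-0.18,0.5,0,0,0,0,0.1,0,0,0,0,0,1,0.1,0,0,0,0,0,1,0.1,0,0,0,0,0,1,0.1,0,0,0,0,0,1]
}}

```text
t: 9.28
position: [0.5436, -0.0756, 0.1283]
ee_rot: [0.175, 0.985, -0.0, -0.0]
contact_force: [0.6, -0.1, -0.1]
width: 0.047
gripper_force: 0.0
```

Call:
{"fn": "move_arm", "kwargs": {
  "commands": [0.0,0,0,0,0,0,1,0.0,0,0,0,0,0,1,0.0,0,0,0,0,0,1,0.0,0,0,0,0,0,1,0.0,0,0,0,0,0,1]
}}

```text
t: 9.9
position: [0.5436, -0.0758, 0.1283]
ee_rot: [0.384, 0.923, -0.0, -0.0]
contact_force: [0.8, -0.1, 0.1]
width: 0.0423
gripper_force: 0.0
```

Call:
{"fn": "move_arm", "kwargs": {
  "commands": [0.0,0,0,0,0,0,1,0.0,0,0,0,0,0,0.3,0.0,0,0,0,0,0,0,0.0,0,0,0,0,0,0]
}}

```text
t: 10.4
position: [0.5436, -0.0757, 0.1283]
ee_rot: [0.434, 0.901, 0.0, -0.0]
contact_force: [-0.1, 0.1, -0.7]
width: 0.0428
gripper_force: 0.0
```

```bash
cat > look.py <<'E'
import sys;from h import *
np.set_printoptions(precision=4,suppress=True)
from scipy.spatial.transform import Rotation as Ro
s=state();T=Ro.from_quat(s['ee_rot']).as_matrix();c=calibration('wrist');im=snapshot('wrist')
print('pos',s['position'],'yaw of tool y',np.degrees(np.arctan2(T[1,1],T[0,1])),'w',s['width'],'t',s['t'])
if len(sys.argv)>3:
    d=T.T@(np.array([float(v) for v in sys.argv[2:5]])-s['position']);print('tool shift /100mm',d*10)
n=sys.argv[1]
cv2.imwrite(f'pics/{n}.png',im[:,:,::-1])
E
python3 look.py w4 .5442 -.0759 .018
python3 - <<'E'
from fit import *
c=calibration('wrist');snapshot('wrist')
for r in silhouettes('wrist','fuse_holder')[:2]: print(r['conf'],fit(c,'fuse_holder',r['region'].astype(np.uint8),(.544,-.076,2.24)))
E
```

```text
pos [ 0.5436 -0.0757  0.1283] yaw of tool y 38.56729985446193 w 0.042791295957822335 t 10.4
tool shift /100mm [-0.0053  0.0035  1.1028]
0.71 (array([ 0.54497229, -0.0761882 ,  2.21531874]), np.float64(0.05150326797385621))
```

View pics/w4.png

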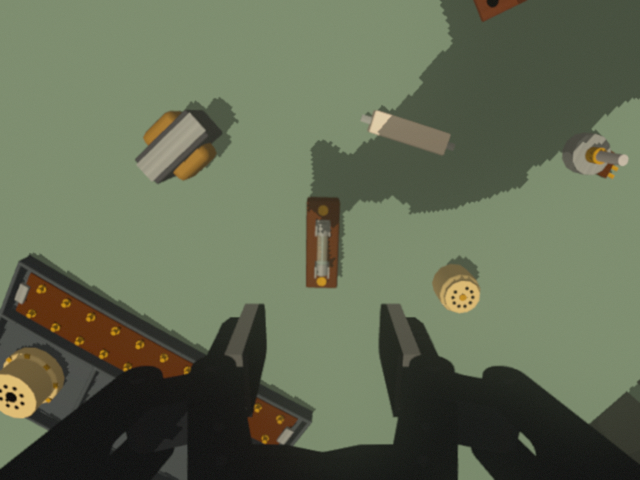

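The fuse at (323,242) is aligned with the fingers and centred, and the big socket stands upright in its compartment at (30,385). I'll descend and grip the fuse.

Call:
{"fn": "move_arm", "kwargs": {
  "commands": [0.0,0,0,0.5,0,0,0,0.0,0,0,0.4,0,0,0,0.0,-0.01,0,0.15,0,0,0,0.0,0,0,0.06,0,0,0,-0.7,0,0,0,0,0,0]
}}

```text
t: 11.18
position: [0.5448, -0.0767, 0.018]
ee_rot: [0.434, 0.901, 0.0, 0.001]
contact_force: [0.0, 0.2, -0.2]
width: 0.0257
gripper_force: 0.0
```

Call:
{"fn": "move_arm", "kwargs": {
  "commands": [-0.9,0,0,0,0,0,0,-0.9,0,0,0,0,0,0,-0.9,0,0,0,0,0,0]
}}

```text
t: 11.55
position: [0.545, -0.0767, 0.0184]
ee_rot: [0.434, 0.901, 0.0, 0.001]
contact_force: [-0.5, 0.7, 6.9]
width: 0.019
gripper_force: 32.3
```

Call:
{"fn": "move_arm", "kwargs": {
  "commands": [-0.9,0,0,-0.4,0,0,0,-0.9,0,0,-0.45,0,0,0,-0.9,-0.35,-0.37,0,0,0,0,-0.9,-0.35,-0.37,0,0,0,0,-0.9,-0.35,-0.37,0,0,0,-0.42]
}}

```text
t: 12.18
position: [0.5225, -0.2291, 0.1029]
ee_rot: [0.417, 0.909, -0.0, 0.001]
contact_force: [0.1, -0.6, 0.0]
width: 0.0191
gripper_force: 31.5
```

Call:
{"fn": "move_arm", "kwargs": {
  "commands": [-0.9,-0.33,-0.41,0,0,0,-1,-0.9,0,0,0,0,0,-1,-0.9,0,0,0,0,0,-1,-0.9,0,0,0,0,0,-1,-0.9,0,0,0,0,0,-1]
}}

```text
t: 12.8
position: [0.513, -0.2795, 0.1025]
ee_rot: [0.21, 0.978, -0.0, 0.0]
contact_force: [0.3, 0.0, -0.0]
width: 0.0189
gripper_force: 31.5
```

Call:
{"fn": "move_arm", "kwargs": {
  "commands": [-0.9,0,0,0,0,0,-1,-0.9,0,0,0,0,0,-1,-0.9,0,0,0,0,0,-1,-0.9,0,0,0,0,0,-1,-0.9,0,0,0,0,0,-1]
}}

```text
t: 13.42
position: [0.5131, -0.2794, 0.1026]
ee_rot: [-0.007, 1.0, -0.0, 0.0]
contact_force: [0.7, 0.6, -0.5]
width: 0.0189
gripper_force: 31.5
```

Call:
{"fn": "move_arm", "kwargs": {
  "commands": [-0.9,0,0,0,0,0,-1,-0.9,0,0,0,0,0,0,-0.9,0,0,0,0,0,0]
}}

```text
t: 13.8
position: [0.5131, -0.2795, 0.1024]
ee_rot: [-0.048, 0.999, -0.0, 0.0]
contact_force: [0.1, -1.8, -1.0]
width: 0.0191
gripper_force: 31.5
```

```bash
python3 look.py w5 .5162 -.2807 .0205
```

```text
pos [ 0.5131 -0.2795  0.1024] yaw of tool y 95.49200593628673 w 0.019068883933508855 t 13.8
tool shift /100mm [-0.0299 -0.0148  0.8193]
```

View pics/w5.png

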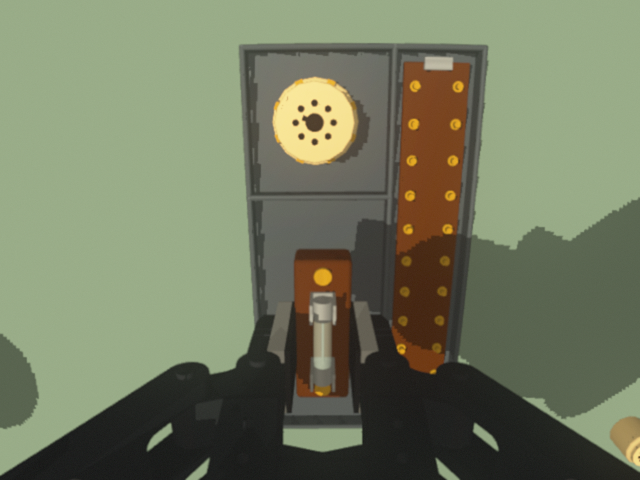

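The fuse hangs squarely over the middle compartment at (322,325), and the big socket stands well inside its own at (315,120). I'll lower it with a small correction.

Call:
{"fn": "move_arm", "kwargs": {
  "commands": [-0.9,-0.03,-0.01,0.4,0,0,0,-0.9,0,0,0.28,0,0,0,-0.9,0,0,0.1,0,0,0,-0.9,0,0,0.035,0,0,0,-0.9,0,0,0,0,0,0]
}}

```text
t: 14.48
position: [0.5166, -0.2805, 0.0215]
ee_rot: [-0.049, 0.999, -0.0, 0.0]
contact_force: [0.1, -0.0, -0.8]
width: 0.0193
gripper_force: 31.5
```

Call:
{"fn": "move_arm", "kwargs": {
  "commands": [-0.25,0,0,0,0,0,0,-0.25,0,0,0,0,0,0,-0.25,0,0,0,0,0,0]
}}

```text
t: 14.85
position: [0.5163, -0.2803, 0.0212]
ee_rot: [-0.049, 0.999, -0.0, 0.0]
contact_force: [-0.2, -0.6, -1.7]
width: 0.0318
gripper_force: 0.0
```

Call:
{"fn": "move_arm", "kwargs": {
  "commands": [-0.25,0,0,-0.4,0,0,0,-0.25,0,0,-0.5,0,0,1,0,0.1,0.3,-0.3,0,0,0.1,0,0.1,0.5,0,0,0,0,0,0.1,0.55,0,0,0,0]
}}

```text
t: 15.48
position: [0.4854, -0.1445, 0.1413]
ee_rot: [-0.0, 1.0, -0.0, 0.001]
contact_force: [0.6, -0.0, 0.3]
width: 0.0428
gripper_force: 0.0
```

Call:
{"fn": "move_arm", "kwargs": {
  "commands": [0.2,0.1,0.55,0,0,0,0,0.2,0.1,0.55,0,0,0,0,0.2,0.1,0.55,0,0,0,0,0.2,0.06,0.5,0,0,0,0,0.2,0,0.32,0,0,0,0]
}}

```text
t: 16.1
position: [0.4485, 0.1036, 0.1412]
ee_rot: [-0.002, 1.0, 0.0, 0.0]
contact_force: [-0.0, -1.6, -0.1]
width: 0.0515
gripper_force: 0.0
```

Call:
{"fn": "move_arm", "kwargs": {
  "commands": [0.2,0,0,0,0,0,0,0.2,0,0,0,0,0,0]
}}

```text
t: 16.35
position: [0.4492, 0.1013, 0.1409]
ee_rot: [-0.001, 1.0, -0.0, 0.0]
contact_force: [0.1, -0.5, -0.5]
width: 0.0513
gripper_force: 0.0
```

```bash
python3 look.py w6 .45 .1018 .03
python3 - <<'E'
from fit import *
c=calibration('wrist')
for r in silhouettes('wrist','capacitor')[:4]:
    m=r['region'].astype(np.uint8);M=cv2.moments(m,True);uv=(M['m10']/M['m00'],M['m01']/M['m00']);print(uv,px2w(c,uv,.03))
    if np.hypot(*(px2w(c,uv,.03)[0][:2]-[.45,.102]))<.03: print(fit(c,'capacitor',m,(.45,.102,0)))
E
```

```text
pos [0.4492 0.1013 0.1409] yaw of tool y 90.12631116602063 w 0.051297984450029005 t 16.35
tool shift /100mm [-0.0074  0.0049  1.1085]
(276.62072860773793, 109.00367127929964) [[0.37088151 0.0762396  0.03      ]]
(322.3206084959816, 245.50401836969002) [[0.44952519 0.10148482 0.03      ]]
(array([0.45003323, 0.10145254, 0.07507919]), np.float64(0.09043020193151886))
(399.68006142820576, 121.15740977732275) [[0.37716243 0.1442887  0.03      ]]
```

View pics/w6.png

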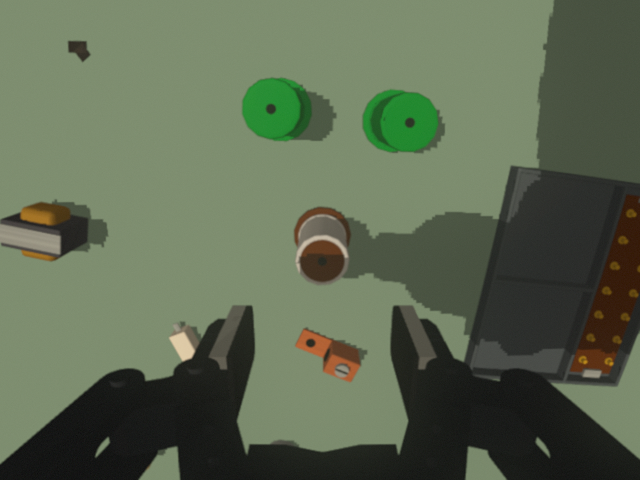

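The real capacitor at (322,245) is centred between the fingers, and the green decoys at (275,108) and (405,120) are clear. I'll descend and grip.

Call:
{"fn": "move_arm", "kwargs": {
  "commands": [0.2,-0.01,0,0.5,0,0,0,0.2,0,0,0.4,0,0,0,0.2,0,0,0.15,0,0,0,0.2,0,0,0.04,0,0,0,-0.4,0,0,0,0,0,0]
}}

```text
t: 17.08
position: [0.4506, 0.1011, 0.0321]
ee_rot: [-0.0, 1.0, -0.0, 0.0]
contact_force: [-0.7, -0.6, -0.4]
width: 0.0341
gripper_force: 0.0
```

Call:
{"fn": "move_arm", "kwargs": {
  "commands": [-0.7,0,0,0,0,0,0,-0.7,0,0,0,0,0,0,-0.7,0,0,0,0,0,0]
}}

```text
t: 17.45
position: [0.4507, 0.1016, 0.0324]
ee_rot: [-0.001, 1.0, -0.0, 0.001]
contact_force: [-1.0, -0.6, 5.7]
width: 0.0293
gripper_force: 29.9
```

Call:
{"fn": "move_arm", "kwargs": {
  "commands": [-0.7,0,0,-0.4,0,0,0,-0.7,0,0,-0.5,0,0,0,-0.7,-0.1,-0.25,-0.05,0,0,0,-0.7,-0.2,-0.5,0,0,0,0,-0.7,-0.2,-0.55,0,0,0,0]
}}

```text
t: 18.08
position: [0.5009, -0.0292, 0.1273]
ee_rot: [-0.002, 1.0, 0.0, 0.001]
contact_force: [-0.2, 0.3, -0.5]
width: 0.0297
gripper_force: 29.9
```

Call:
{"fn": "move_arm", "kwargs": {
  "commands": [-0.7,-0.2,-0.55,0,0,0,0,-0.7,-0.2,-0.55,0,0,0,0,-0.7,-0.2,-0.55,0,0,0,0,-0.7,-0.2,-0.5,0,0,0,0,-0.7,-0.1,-0.3,0,0,0,0]
}}

```text
t: 18.7
position: [0.5914, -0.2757, 0.1262]
ee_rot: [-0.0, 1.0, 0.0, -0.0]
contact_force: [0.4, 0.5, -0.2]
width: 0.0299
gripper_force: 29.9
```

Call:
{"fn": "move_arm", "kwargs": {
  "commands": [-0.7,0,0,0,0,0,0,-0.7,0,0,0,0,0,0,-0.7,0,0,0,0,0,0]
}}

```text
t: 19.08
position: [0.5907, -0.272, 0.127]
ee_rot: [-0.001, 1.0, 0.0, -0.0]
contact_force: [-0.1, 0.3, -0.6]
width: 0.0291
gripper_force: 29.9
```

```bash
python3 look.py w7 .5909 -.2732 .0348
```

```text
pos [ 0.5907 -0.272   0.127 ] yaw of tool y 90.1655229201889 w 0.02906685848184201 t 19.075
tool shift /100mm [-0.002  -0.0124  0.9223]
```

View pics/w7.png

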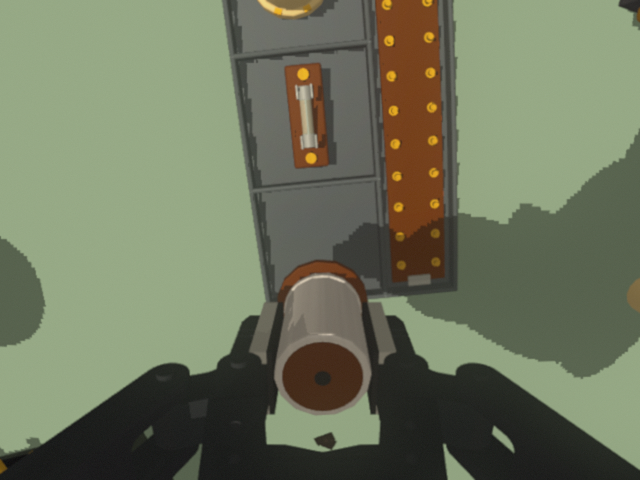

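The fuse lies flat in the middle compartment at (307,115), and the capacitor hangs upright over the last one. I'll lower it.

Call:
{"fn": "move_arm", "kwargs": {
  "commands": [-0.7,0,-0.01,0.45,0,0,0,-0.7,0,0,0.33,0,0,0,-0.7,0,0,0.1,0,0,0,-0.7,0,0,0.04,0,0,0,-0.7,0,0,0,0,0,0]
}}

```text
t: 19.75
position: [0.5915, -0.2743, 0.0359]
ee_rot: [-0.001, 1.0, -0.0, 0.001]
contact_force: [-1.0, -0.3, -0.3]
width: 0.0293
gripper_force: 29.9
```

Call:
{"fn": "move_arm", "kwargs": {
  "commands": [0.2,0,0,0,0,0,0,0.2,0,0,0,0,0,0,0.2,0,0,0,0,0,0]
}}

```text
t: 20.12
position: [0.591, -0.2743, 0.0352]
ee_rot: [-0.001, 1.0, -0.0, 0.0]
contact_force: [-1.1, -0.1, -0.2]
width: 0.0511
gripper_force: 0.0
```

Call:
{"fn": "move_arm", "kwargs": {
  "commands": [0.2,0,0,-0.4,0,0,0,0.2,0,0,-0.5,0,0,0,0.2,-0.06,0.3,0,0,0,0,0.1,-0.08,0.5,0,0,0,0,0.1,-0.1,0.55,0,0,0,0]
}}

```text
t: 20.75
position: [0.6147, -0.1383, 0.125]
ee_rot: [-0.0, 1.0, -0.0, 0.0]
contact_force: [0.2, 0.3, -0.6]
width: 0.047
gripper_force: 0.0
```

Call:
{"fn": "move_arm", "kwargs": {
  "commands": [0,-0.08,0.5,0,0,0,0,0,-0.06,0.36,0,0,0,0,0,0,0.08,0,0,0,0,0,0,0,0,0,0,0,0,0,0,0,0,0]
}}

```text
$.commands: bad value
```

```bash
python3 look.py w8 .629 -.045 .022
python3 - <<'E'
from fit import *
c=calibration('wrist')
for r in silhouettes('wrist','small_socket')[:2]:
    m=r['region'].astype(np.uint8);print(r['conf'],m.sum(),fit(c,'small_socket',m,(.629,-.045,0)))
E
```

```text
pos [ 0.6147 -0.1383  0.125 ] yaw of tool y 90.01350125984226 w 0.04704293462583637 t 20.75
tool shift /100mm [-0.1424  0.9336  1.0304]
0.71 5567 (array([ 0.87855556, -0.38588889,  2.99444444]), np.float64(1.0))
```

View pics/w8.png

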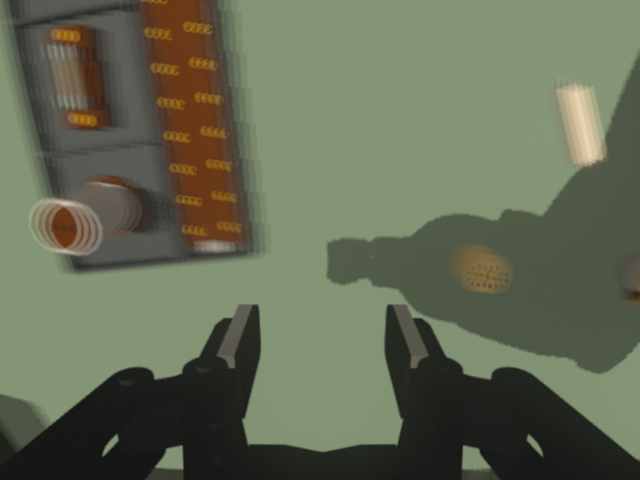

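The second call had a wrong count and was refused. The blurred picture shows the capacitor standing in its compartment at (100,210) and the small socket at (482,268). I'll continue to the socket.

Call:
{"fn": "move_arm", "kwargs": {
  "commands": [0,-0.08,0.45,0,0,0,0,0,-0.06,0.36,0,0,0,0,0,0,0.12,0,0,0,0,0,0,0,0,0,0,0,0,0,0,0,0,0,0]
}}

```text
t: 21.48
position: [0.6285, -0.0473, 0.1248]
ee_rot: [-0.0, 1.0, -0.0, 0.0]
contact_force: [0.7, -0.1, 0.3]
width: 0.043
gripper_force: 0.0
```

```bash
python3 look.py w9 .629 -.045 .022
python3 - <<'E'
from fit import *
c=calibration('wrist')
for r in silhouettes('wrist','small_socket')[:3]:
    m=r['region'].astype(np.uint8);print(r['conf'],m.sum(),fit(c,'small_socket',m,(.629,-.045,0)))
E
```

```text
pos [ 0.6285 -0.0473  0.1248] yaw of tool y 90.04441605594796 w 0.042962514462192125 t 21.475
tool shift /100mm [-0.0054  0.0232  1.0281]
0.57 1674 (array([ 0.63043898, -0.04516389, -0.01126921]), np.float64(0.10366387893269612))
```

Call:
{"fn": "move_arm", "kwargs": {
  "commands": [0,-0.01,0.02,0.45,0,0,0,0,0,0,0.4,0,0,0,0,0,0,0.12,0,0,0,0,0,0,0.04,0,0,0,-0.5,0,0,0,0,0,0]
}}

```text
t: 22.2
position: [0.6302, -0.0445, 0.025]
ee_rot: [-0.001, 1.0, -0.0, 0.001]
contact_force: [0.5, 0.1, 1.3]
width: 0.026
gripper_force: 0.7
```

Call:
{"fn": "move_arm", "kwargs": {
  "commands": [-0.8,0,0,0,0,0,0,-0.8,0,0,0,0,0,0,-0.8,0,0,0,0,0,0]
}}

```text
t: 22.58
position: [0.6303, -0.0443, 0.0251]
ee_rot: [-0.001, 1.0, -0.0, 0.001]
contact_force: [-0.7, -1.1, 6.7]
width: 0.0242
gripper_force: 30.0
```

Call:
{"fn": "move_arm", "kwargs": {
  "commands": [-0.8,0,0,-0.4,0,0,0,-0.8,0,0,-0.45,0,0,0,-0.8,0.1,0.3,0,0,0,0,-0.8,0.2,0.5,0,0,0,0,-0.8,0.2,0.5,0,0,0,0]
}}

```text
t: 23.2
position: [0.5787, 0.0869, 0.1091]
ee_rot: [-0.0, 1.0, 0.0, 0.0]
contact_force: [1.2, 0.6, 0.2]
width: 0.0239
gripper_force: 29.6
```

Call:
{"fn": "move_arm", "kwargs": {
  "commands": [-0.8,0.2,0.5,0,0,0,0,-0.8,0.2,0.5,0,0,0,0,-0.8,0.15,0.4,0,0,0,0,-0.8,0.05,0.24,0,0,0,0,-0.8,0,0,0,0,0,0]
}}

```text
t: 23.82
position: [0.5184, 0.2513, 0.1091]
ee_rot: [-0.002, 1.0, 0.0, 0.0]
contact_force: [-0.7, -0.7, -0.6]
width: 0.024
gripper_force: 29.7
```

Call:
{"fn": "move_arm", "kwargs": {
  "commands": [-0.8,0,0,0,0,0,0,-0.8,0,0,0,0,0,0]
}}

```text
t: 24.08
position: [0.5193, 0.2488, 0.1088]
ee_rot: [-0.0, 1.0, -0.0, -0.0]
contact_force: [-0.4, -1.0, -0.4]
width: 0.0241
gripper_force: 29.7
```

```bash
python3 look.py w10 .52 .2498 .0275
python3 - <<'E'
import cv2
from h import *
im=cv2.imread('pics/w10.png');c=calibration('wrist');a=np.radians(-6.4)
R=np.array([[np.cos(a),-np.sin(a)],[np.sin(a),np.cos(a)]])
for x in(1.5,73.5):
    for y in(-58.5,13.5):
        u=w2px(c,np.r_[np.array([.4852,.2763])+R@[x*1e-3,y*1e-3],.012])[0];cv2.circle(im,tuple(int(v) for v in u),3,(0,0,255),1)
cv2.imwrite('pics/w10b.png',im)
E
```

```text
pos [0.5193 0.2488 0.1088] yaw of tool y 90.0300760603266 w 0.024107684377542727 t 24.075
tool shift /100mm [-0.007   0.0102  0.8129]
```

View pics/w10b.png

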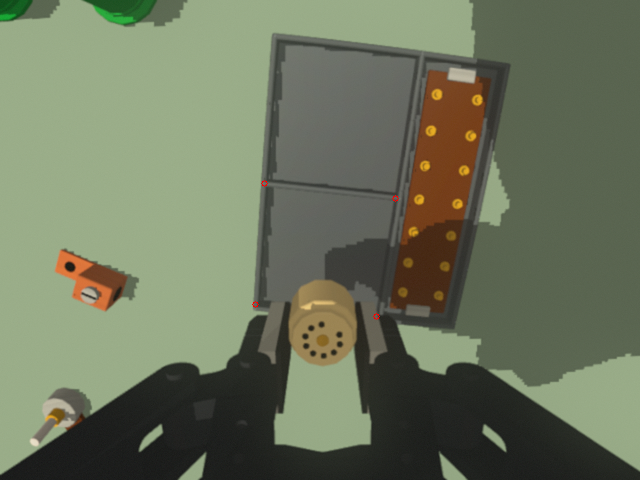

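The model corners (red) sit on the compartment's real corners at (264,184), (395,198), (256,304) and (377,316). I'll lower the socket, release it and go on toward the lug.

Call:
{"fn": "move_arm", "kwargs": {
  "commands": [-0.8,0,0.01,0.4,0,0,0,-0.8,0,0,0.27,0,0,0,-0.8,0,0,0.1,0,0,0,-0.8,0,0,0.04,0,0,0,-0.8,0,0,0,0,0,0]
}}

```text
t: 24.75
position: [0.5195, 0.2507, 0.0284]
ee_rot: [-0.001, 1.0, 0.0, 0.0]
contact_force: [0.8, 1.2, -0.1]
width: 0.0244
gripper_force: 29.7
```

Call:
{"fn": "move_arm", "kwargs": {
  "commands": [-0.15,0,0,0,0,0,0,-0.15,0,0,0,0,0,0,-0.15,0,0,0,0,0,0]
}}

```text
t: 25.12
position: [0.5191, 0.2508, 0.0282]
ee_rot: [-0.001, 1.0, 0.0, 0.0]
contact_force: [-0.2, 0.2, 0.4]
width: 0.0365
gripper_force: 0.0
```

Call:
{"fn": "move_arm", "kwargs": {
  "commands": [-0.15,0,0,-0.4,0,0,0,-0.15,0,0,-0.5,0,0,0,-0.15,-0.06,-0.3,-0.1,0,0,-1,-0.15,-0.06,-0.55,0,0,0,-1,-0.15,-0.0,-0.53,0,0,0,-1]
}}

```text
t: 25.75
position: [0.5454, 0.1131, 0.1283]
ee_rot: [-0.133, 0.991, -0.0, 0.001]
contact_force: [1.6, -1.0, 0.7]
width: 0.0362
gripper_force: 0.0
```

Call:
{"fn": "move_arm", "kwargs": {
  "commands": [-0.15,0,0,0,0,0,-1,-0.15,0,0,0,0,0,-1,-0.15,0,0,0,0,0,-1,-0.15,0,0,0,0,0,-1,-0.15,0,0,0,0,0,-1]
}}

```text
t: 26.38
position: [0.5452, 0.1143, 0.1279]
ee_rot: [-0.344, 0.939, -0.0, 0.0]
contact_force: [-0.4, 0.2, -0.2]
width: 0.0361
gripper_force: 0.0
```

Call:
{"fn": "move_arm", "kwargs": {
  "commands": [-0.15,0,0,0,0,0,-1,-0.15,0,0,0,0,0,-1,-0.15,0,0,0,0,0,-1,-0.15,0,0,0,0,0,-1,-0.15,0,0,0,0,0,-1]
}}

```text
t: 27.0
position: [0.5452, 0.1143, 0.1279]
ee_rot: [-0.539, 0.842, -0.0, 0.0]
contact_force: [-0.2, -0.6, -0.2]
width: 0.036
gripper_force: 0.0
```

Call:
{"fn": "move_arm", "kwargs": {
  "commands": [-0.15,0,0,0,0,0,0,-0.15,0,0,0,0,0,0]
}}

```text
t: 27.25
position: [0.5452, 0.1143, 0.1279]
ee_rot: [-0.537, 0.843, -0.0, 0.0]
contact_force: [-0.3, 0.0, 0.1]
width: 0.0361
gripper_force: 0.0
```

```bash
python3 look.py w11 .541 .115 .021
python3 - <<'E'
from fit import *
c=calibration('wrist')
for r in silhouettes('wrist','ground_lug')[:3]:
    m=r['region'].astype(np.uint8);p,e=fit(c,'ground_lug',m,(.537,.105,-2.01));print(r['conf'],m.sum(),p,np.degrees(p[2]),e,'barrel',p[:2]-.011*np.array([np.cos(p[2]),np.sin(p[2])]))
E
```

```text
pos [0.5452 0.1143 0.1279] yaw of tool y 154.99434935342964 w 0.03607180693387489 t 27.25
tool shift /100mm [0.0116 0.0413 1.0686]
0.95 2063 [ 0.53681815  0.1054029  -1.98332424] -113.63610821837203 0.03949702033018733 barrel [0.54122834 0.11548011]
```

View pics/w11.png

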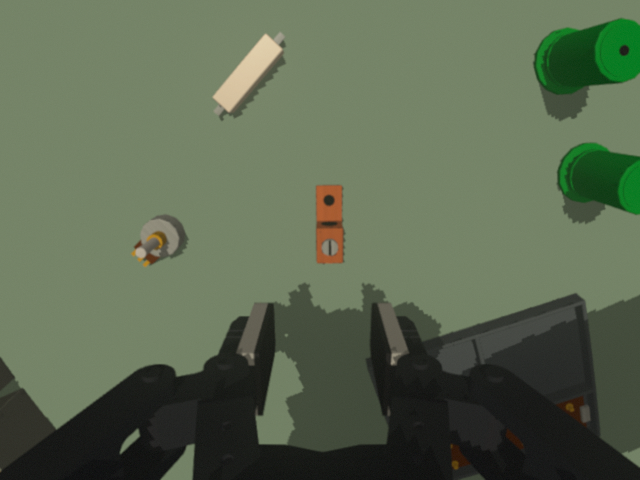

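The lug is aligned with the fingers, its barrel at (330,246), and needs about 4 mm of shift in tool y. I'll descend with that correction and grip.

Call:
{"fn": "move_arm", "kwargs": {
  "commands": [-0.15,0.01,0.04,0.5,0,0,0,-0.15,0,0,0.4,0,0,0,-0.15,0,0,0.13,0,0,0,-0.15,0,0,0.05,0,0,0,-0.7,0,0,0,0,0,0]
}}

```text
t: 27.98
position: [0.5419, 0.1151, 0.0207]
ee_rot: [-0.538, 0.843, -0.0, 0.001]
contact_force: [0.2, 0.8, 0.3]
width: 0.0191
gripper_force: 0.0
```

Call:
{"fn": "move_arm", "kwargs": {
  "commands": [-1,0,0,0,0,0,0,-1,0,0,0,0,0,0,-1,0,0,0,0,0,0]
}}

```text
t: 28.35
position: [0.5419, 0.1151, 0.0209]
ee_rot: [-0.538, 0.843, -0.001, 0.001]
contact_force: [-1.1, 0.6, 6.7]
width: 0.0153
gripper_force: 33.6
```

Call:
{"fn": "move_arm", "kwargs": {
  "commands": [-1,0,0,-0.4,0,0,0,-1,0,0,-0.5,0,0,-1,-1,0,0,0,0,0,-1,-1,0,0,0,0,0,-1,-1,0,0,0,0,0,-0.72]
}}

```text
t: 28.98
position: [0.5411, 0.1151, 0.1103]
ee_rot: [-0.668, 0.744, -0.0, 0.0]
contact_force: [-0.1, -0.3, -0.5]
width: 0.0149
gripper_force: 32.7
```

Call:
{"fn": "move_arm", "kwargs": {
  "commands": [-1,-0.3,0.24,0,0,0,0,-1,-0.4,0.32,0,0,0,0,-1,-0.4,0.32,0,0,0,0,-1,-0.31,0.24,0,0,0,0,-1,0,0,0,0,0,0]
}}

```text
t: 29.6
position: [0.4438, 0.2694, 0.1102]
ee_rot: [-0.669, 0.744, 0.0, 0.0]
contact_force: [1.0, -1.0, -0.8]
width: 0.0152
gripper_force: 32.7
```

Call:
{"fn": "move_arm", "kwargs": {
  "commands": [-1,0,0,0,0,0,0,-1,0,0,0,0,0,0]
}}

```text
t: 29.85
position: [0.4459, 0.2668, 0.1099]
ee_rot: [-0.667, 0.745, -0.0, 0.0]
contact_force: [0.6, 0.1, -0.9]
width: 0.0153
gripper_force: 32.7
```

```bash
python3 look.py w12 .4465 .268 .0233
```

```text
pos [0.4459 0.2668 0.1099] yaw of tool y 173.63641849863183 w 0.015347520498931025 t 29.85
tool shift /100mm [-0.0125 -0.0048  0.8655]
```

Call:
{"fn": "move_arm", "kwargs": {
  "commands": [-1,-0.01,0,0.4,0,0,0,-1,0,0,0.3,0,0,0,-1,0,0,0.12,0,0,0,-1,0,0,0.05,0,0,0,-1,0,0,0,0,0,0]
}}

```text
t: 30.52
position: [0.4461, 0.2685, 0.0236]
ee_rot: [-0.667, 0.745, -0.0, 0.001]
contact_force: [0.4, 1.0, -0.6]
width: 0.0151
gripper_force: 32.7
```

Call:
{"fn": "move_arm", "kwargs": {
  "commands": [-0.35,0,0,0,0,0,0,-0.35,0,0,0,0,0,0,-0.35,0,0,0,0,0,0]
}}

```text
t: 30.9
position: [0.4455, 0.2686, 0.023]
ee_rot: [-0.667, 0.745, -0.0, 0.0]
contact_force: [0.4, -0.1, -0.7]
width: 0.0274
gripper_force: 0.0
```

Call:
{"fn": "move_arm", "kwargs": {
  "commands": [-0.35,0,0,-0.4,0,0,0,-0.35,0,0,-0.5,0,0,0,-0.35,0.1,-0.3,-0.5,0,0,0,-0.35,0.2,-0.4,-0.2,0,0,0,-0.35,0,0,0,0,0,0]
}}

```text
t: 31.52
position: [0.5144, 0.2299, 0.1843]
ee_rot: [-0.666, 0.746, -0.001, 0.002]
contact_force: [0.6, 0.1, -0.9]
width: 0.0277
gripper_force: 0.0
```

Run:
```python
import cv2,numpy as np
from bench import *
a=snapshot('top')[:,:,::-1][150:330,130:510];b=snapshot('side')[:,:,::-1]
a=cv2.resize(a,None,fx=2,fy=2,interpolation=2)
s=cv2.resize(np.hstack([b[90:220,300:490],b[320:450,130:320]]),(760,260*760//760),interpolation=2)
cv2.imwrite('pics/fin.png',np.vstack([s,a])[:600]);print(state()['position'])
```

```text
[0.51142038 0.23072696 0.18229228]
```

View pics/fin.png

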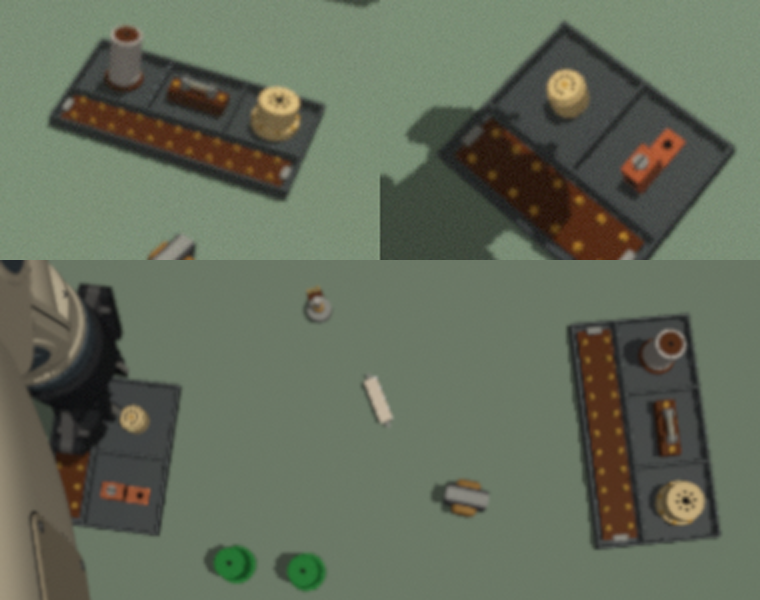

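The final views show the capacitor, fuse and big socket each in its own long-tray compartment. The small socket and the lug are in the short tray, and the bystanders and decoys have not moved. The arm is clear of everything, so I'm handing in.

```bash
python3 -c "
from bench import *
print(hand_in())"
```

```text
the job is handed in; nothing more can be done
None
```

Both kits are made up and handed in at about 32 s: all five parts are in their own compartments, upright or flat as in the stock, and the potentiometer, choke, resistor and green look-alikes were left where they were.

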